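# Gauge two adapter sleeves for the microscope

## Task

Test both dark adapter sleeves on the leaning gauge pin, one after the other: slide each on as far as it goes, without forcing, take it off and put it away before trying the next. Stand the one that goes fully home against the collar upright on the round cork stand, and the one that stops short upright in the grey tray. Leave the bottle and the objective where they are.

Things in the scene. Friction and masses are not known exactly. Their poses are not given: they have to be found in the camera images.
- sleeve_a: Dark metal tube standing on end, 44 mm outside, 100 mm long, bore 34 mm, open ends, same either way up, 140 to 270 g. Origin at its centre, mid-length; z along its axis. The two sleeves look alike from outside. One (not said which) is clear right through; the other has an inner lip at mid-length (14 mm hole, 6 mm thick) that meets the pin's tip and stops it 33 mm short of the collar.
- sleeve_b: Dark metal tube standing on end, 44 mm outside, 100 mm long, bore 34 mm, open ends, same either way up, 140 to 270 g. Origin at its centre, mid-length; z along its axis. The two sleeves look alike from outside. One (not said which) is clear right through; the other has an inner lip at mid-length (14 mm hole, 6 mm thick) that meets the pin's tip and stops it 33 mm short of the collar.
- pin: Fixed steel gauge pin, 31 mm diameter, 80 mm long, last 12 mm tapering to 20 mm at the tip; leans 35 deg from vertical, tip on the robot's side. Origin on its axis at the upper face of its collar (56 mm wide, 10 mm thick), 70 mm above the bench; z along the pin to its tip, y level. A sleeve fully home stands on the collar, its centre 50 mm up z.
- gauge: White foot that carries the pin, fixed to the bench, 130 x 120 mm, 24 mm high (36 mm under the pin). Origin at the centre of its underside. The collar's upper face is centred 15 mm along its +x and 70 mm up; the pin leans from there towards its -x.
- tray: Grey square open tray, fixed, 120 x 120 mm outside, walls 4 mm thick and 28 mm high, floor 4 mm thick. For the sleeve that stops short. Origin at the centre of its underside.
- stand: Round cork stand, a fixed flat disc 100 mm in diameter and 12 mm high. For the sleeve that fits. Origin at the centre of its underside.
- bottle: Amber reagent bottle with blue cap, 64 mm diameter, 140 mm high. Loose bystander, not to be disturbed. Origin at the centre of its underside.
- objective: Brass microscope objective standing on end, 34 mm diameter, 55 mm high. Loose bystander, not to be disturbed. Origin at the centre of its underside.
There are look-alikes about, which are no part of the job. Of the things that look like the stand, the largest one is meant.

How it is judged:
By the outcome, as a careful person would: the job done as asked, in the order asked, and still so for the second after the job is handed in, with the robot touching nothing.
It also fails if it takes over 72 s, if anything falls off the work surface, if the arm or the gripper's body presses on something with over 40 N, if the wrist force passes 120 N, or if a joint passes its speed limit or range.

## Robot

A 6-joint arm with a two-finger parallel gripper is mounted at the origin on the work surface. World frame = base frame: x ahead of the robot, y to its left, z up, the work surface at z = 0. Lengths are in m, angles in degrees, forces in N, time in s.
With the tool pointing down it reaches from about 0.3 to 0.75 m from the base axis. Payload 8.5 kg.
Tool frame: the origin (TCP) lies midway between the tips of the shut fingers; the grasp point (between the pads) lies grasp_offset behind it (grasp_offset is the distance from the TCP to the grasp point, in m); z points along the fingers, y is the line along which they close (so a half turn about z gives the same grasp; the last joint's range is limited). The gripper opens to 85 mm and grips with 20 to 120 N. Pads are 22 mm wide; open, the fingers measure 114 mm over their backs; the gripper's body (76 mm by 85 mm) begins 54 mm behind the grasp point. The pads swing forward as they close: fully open they stand 13 mm farther back than shut.
Start: joints at [53.898, 21.807, 74.336, -0, 83.858, -12.336], TCP at [0.222, 0.503, 0.202] pointing down, gripper open.
Joint ranges: [-178.18, 178.18], [-50.72, 133.34], [12.68, 142.11], [-81.47, 261.47], [9.98, 163.14], [-165.26, 165.26]. Speed limits (degrees/s): [136.94, 136.94, 180, 180, 180, 180].

## Interface

Orientations are given as a 3x3 rotation matrix whose columns are the frame's x, y, z axes.
In Python, from rig import observe, get_image, camera_params, close_job, grasp_offset gives the robot as it stands.
- The arm moves only by the shell command python3 -m handwheel 'ROWS' [OPENING] [FORCE]. ROWS is JSON, a list of rows, each a list of 2 entries, a list of its own where there are three numbers: the shift along the tool's x, y, z as a fraction of full scale, then the turn, a rotation vector about the tool's x, y, z as a fraction of full scale. In form: [[[dx, dy, dz], [ax, ay, az]], ...]. A call has 1 to 10 rows; each row is the pose to reach, as a shift and turn from the pose commanded when the call began, along the tool's axes at that moment, turning the shorter way round; what a row does not reach only later rows make up. Full scale, the value 1, is 0.5 m for a shift and pi rad for a turn. A row lasts 1/10 s, in which the tool goes at most 50 mm and 8.59 degrees, less where a joint would pass 70% of its speed; a pose out of reach is approached as far as the arm can. A call with a number of a shift or a turn outside -1 to 1 is refused whole. A call with a gripper value outside its range is refused whole. OPENING is the opening, from 0 (shut) to 1 (fully open), set as the call begins (- or left out, the last holds). The fingers move at their own pace and stop on an object; FORCE is the grip in N (left out, the last holds). Time passes only in rows, so rows that repeat a pose let the fingers close. It gives the time, the measured TCP pose, the force, the opening and the grip force at its end, in the units of the state.
- observe(): the state, without advancing time (a new reading comes with each control period).
- get_image(name): name is "side" or "top" or "wrist"; returns (picture, depth): 480x640x3 uint8, red, green, blue; 480x640 float32, m along the optical axis (not along the pixel's ray), 0 where there is no reading.
- camera_params(name): a dict with "K" (3x3 intrinsics, pixels), "k1" (the pictures are not rectified: a ray, as slopes to the right and down, at radius r is drawn at 1 + k1 r^2 times it, then the intrinsics apply), "R" (3x3) and "t" (3): a world point X has camera coordinates R X + t. Camera axes: x right, y down, z forward; pixel columns grow to the right and rows downward; lengths in m; the calibration is good to about 2 mm. A picture is of the moment at which its call begins: read the wrist's pose just before it. camera_params takes no time and is no camera call; for the wrist camera it gives the pose at the moment of the call.
- close_job(): hands the job in; it is judged then, once.
The state is a dict: "time_s": time; "q": joint angles; "qvel": joint speeds; "joint_efforts": joint torques, N m; "position": TCP position; "tool_rot": TCP orientation; "ft_force": force on the tool from outside, world axes, zero at the start; "wrist_torque": the same for the moment, N m; "grip_width": finger opening in m; "gripper_force": force on a finger pad.
Only numpy, scipy, OpenCV 4.12 (cv2) and the standard library are available. Lean on these libraries where they do the work, as an engineer would, in place of code of your own. Each camera call takes 0.05 s, during which the arm holds its last target. There are 200 camera calls.

## Working session

There is one attempt and no reset: what is moved stays moved. The work goes in short steps, Python scripts to look and compute and a shell command to move; the robot and the scene stay as the last step left them, time stands still between calls to the robot, and variables do not carry over. Pictures are saved under pics/ and viewed, at most 10 in all, crops included, and the job is handed in when it is done.

```bash
ls; mkdir -p pics; python3 - <<'E'
from rig import *
import cv2,numpy as np
s=observe();print(s['time_s'],s['position'],s['tool_rot'],grasp_offset if not callable(grasp_offset) else grasp_offset())
for n in ['top','side']:
    im,d=get_image(n);cv2.imwrite(f'pics/{n}0.png',im[:,:,::-1]);np.savez(f'{n}0.npz',im=im,d=d);p=camera_params(n);print(n,p['K'],p['k1'],p['R'],p['t'])
E
```

```text
pics
0.0 [0.22143446 0.50308125 0.20170787] [[-9.15197271e-01  4.03005179e-01 -8.83866911e-04]
 [ 4.03006021e-01  9.15196524e-01 -1.21263541e-03]
 [ 3.20213574e-04 -1.46600430e-03 -9.99998874e-01]] 0.0187
top [[582.85255313   0.         325.72666337]
 [  0.         582.85255313 223.86927787]
 [  0.           0.           1.        ]] 0.03344414860905969 [[ 0.01941663 -0.99979769  0.005251  ]
 [-0.99337625 -0.01988631 -0.11317313]
 [ 0.11325466 -0.00301877 -0.99356141]] [-0.03778112  0.51234179  1.08662434]
side [[562.04873935   0.         318.06975832]
 [  0.         562.04873935 245.52304669]
 [  0.           0.           1.        ]] 0.013531087699421416 [[-0.907724   -0.41925063  0.01631098]
 [-0.33289293  0.69599805 -0.6362146 ]
 [ 0.25538096 -0.58293707 -0.7713397 ]] [0.46329034 0.23695502 0.91736848]
```

View pics/top0.png

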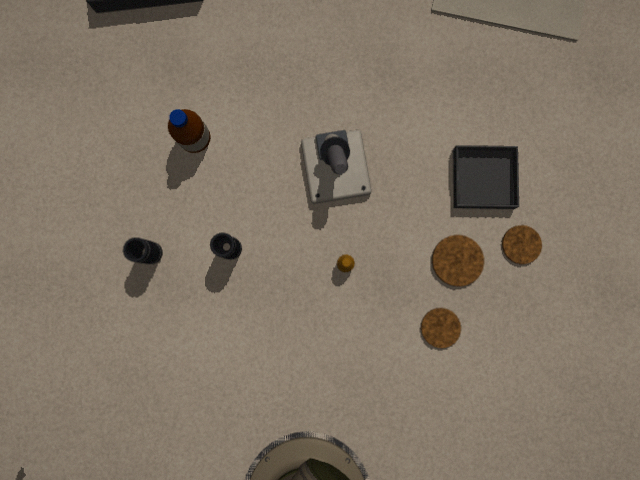

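View pics/side0.png

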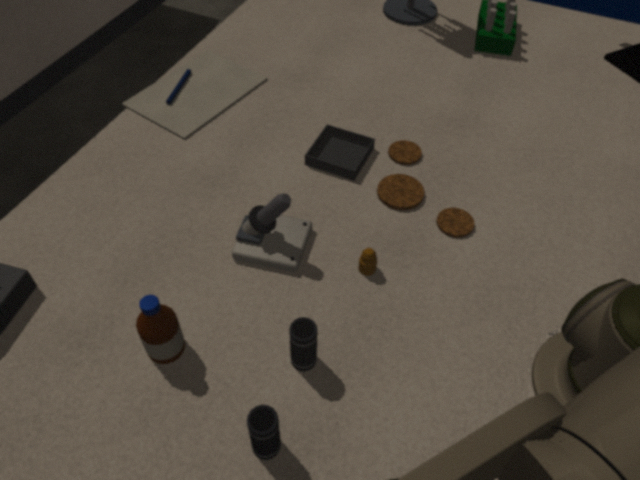

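The top view shows the sleeve rims at about (136,248) and (225,246), pin tip (340,168), foot (336,167), tray (486,178), largest cork disc (458,261), objective (345,263) and bottle (185,125). The side view agrees: sleeves at (303,343) and (264,430), pin tip (284,200).

```bash
cat > h.py <<'E'
import numpy as np,cv2
from rig import *
def rays(p,uv):
    K=p['K'];D=np.array([p['k1'],0,0,0,0.])
    n=cv2.undistortPoints(np.asarray(uv,float).reshape(-1,1,2),K,D).reshape(-1,2)
    return np.c_[n,np.ones(len(n))]
def plane(p,uv,z):
    r=rays(p,uv)@p['R'];c=-p['R'].T@p['t']
    return c+r*((z-c[2])/r[:,2])[:,None]
def cloud(p,d):
    v,u=np.mgrid[0:480,0:640];r=rays(p,np.c_[u.ravel(),v.ravel()])
    X=(r*d.reshape(-1,1)-p['t'])@p['R'];X[d.ravel()==0]=np.nan
    return X.reshape(480,640,3)
def circ(P):
    A=np.c_[2*P[:,:2],np.ones(len(P))];s=np.linalg.lstsq(A,(P[:,:2]**2).sum(1),rcond=None)[0]
    return s[:2],np.sqrt(s[2]+s[:2]@s[:2])
E
python3 - <<'E'
from h import *
np.set_printoptions(precision=4,suppress=True)
for n,rois in {'top':dict(a=(110,225,170,280),b=(200,225,250,270),pin=(295,120,380,210),bottle=(160,100,215,160),obj=(330,245,360,280)),
 'side':dict(a=(235,390,295,470),b=(280,305,330,380),pin=(225,185,320,280),bottle=(125,285,195,370),obj=(350,240,385,280))}.items():
    z=np.load(n+'0.npz');p=camera_params(n);X=cloud(p,z['d'])
    print(n,'bench',np.nanmedian(X[300:400,100:220,2]) if n=='top' else np.nanmedian(X[60:120,280:350,2]))
    for k,(a,b,c,d) in rois.items():
        Q=X[b:d,a:c].reshape(-1,3);Q=Q[np.isfinite(Q[:,2])]
        h=np.percentile(Q[:,2],99.5);T=Q[Q[:,2]>h-.006];print(k,'top z',h,'bbox mid',(T.min(0)+T.max(0))/2,np.ptp(T,0))
        M=Q[(Q[:,2]>.02)&(Q[:,2]<h-.008)]
        if k!='pin':print('   side circ',*circ(M),len(M))
        else:
            M=Q[(Q[:,2]>.092)];print('  pin pts',len(M),M.mean(0),np.linalg.svd(M-M.mean(0))[2][0])
            F=Q[(Q[:,2]>.018)&(Q[:,2]<.030)]
            r=cv2.minAreaRect((F[:,:2]*1000).astype(np.float32));print('  foot rect',r)
    hsv=cv2.cvtColor(z['im'],cv2.COLOR_RGB2HSV)
    m=cv2.inRange(hsv,(5,120,60),(25,255,255))
    for c in cv2.findContours(m,cv2.RETR_EXTERNAL,cv2.CHAIN_APPROX_NONE)[0]:
        if cv2.contourArea(c)>400:
            P=plane(p,c.reshape(-1,2),.012);print('cork',*circ(P))
    a,b,c,d=(440,135,530,220) if n=='top' else (295,120,385,190)
    Q=X[b:d,a:c].reshape(-1,3);F=Q[(Q[:,2]>.02)&(Q[:,2]<.035)];print('tray',cv2.minAreaRect((F[:,:2]*1000).astype(np.float32)))
    g=cv2.cvtColor(z['im'],cv2.COLOR_RGB2GRAY)[b:d,a:c];m=(g<60).astype(np.uint8)
    cc=max(cv2.findContours(m,cv2.RETR_EXTERNAL,cv2.CHAIN_APPROX_NONE)[0],key=cv2.contourArea).reshape(-1,2)+[a,b]
    print('tray mask',cv2.minAreaRect((plane(p,cc,.026)[:,:2]*1000).astype(np.float32)))
z=np.load('top0.npz')['im'];s=np.load('side0.npz')['im']
t=[cv2.resize(z[100:280,110:380],(800,533),interpolation=cv2.INTER_CUBIC)]
cv2.imwrite('pics/c.png',t[0][:,:,::-1])
E
```

```text
top bench -0.0003683281040537007
a top z 0.10218539336474693 bbox mid [0.4534 0.3107 0.1011] [0.0431 0.0451 0.0099]
   side circ [0.4532 0.3077] 0.01951366898972386 511
b top z 0.10285731026065945 bbox mid [0.4652 0.1567 0.1006] [0.0429 0.0435 0.0075]
   side circ [0.4641 0.1542] 0.017450357963401258 371
pin top z 0.13899828054349583 bbox mid [ 0.6045 -0.0487  0.1384] [0.0269 0.0246 0.0107]
  pin pts 397 [ 0.6155 -0.0461  0.1245] [-0.715  -0.1579  0.6811]
  foot rect ((629.2774047851562, -44.534912109375), (130.0653533935547, 119.78250885009766), 10.647176742553711)
bottle top z 0.14256694520000354 bbox mid [0.684  0.2351 0.1411] [0.0292 0.0279 0.0089]
   side circ [0.6802 0.233 ] 0.02410270388579499 1074
obj top z 0.05851852344480908 bbox mid [ 0.4397 -0.0657  0.0571] [0.0222 0.0204 0.0091]
   side circ [ 0.4399 -0.0661] 0.013802460738560075 147
cork [ 0.3208 -0.2501] 0.03660268807450636
cork [ 0.4497 -0.2839] 0.04840560056462032
cork [ 0.4831 -0.4075] 0.03647344967073543
tray ((613.8928833007812, -336.8620300292969), (121.07524108886719, 122.54778289794922), 0.37353962659835815)
tr
[... 624 characters left out ...]
2), (129.815185546875, 121.09081268310547), 10.933101654052734)
bottle top z 0.14171614956135978 bbox mid [0.6838 0.2376 0.1398] [0.0286 0.0287 0.008 ]
   side circ [0.6786 0.2418] 0.022786127510966293 1924
obj top z 0.057172768937169105 bbox mid [ 0.4388 -0.065   0.0549] [0.021  0.0203 0.0073]
   side circ [ 0.4383 -0.065 ] 0.01341819064895539 218
cork [ 0.3205 -0.2479] 0.03507610225486756
cork [ 0.4503 -0.2835] 0.04692773688342759
cork [ 0.4827 -0.4052] 0.034369430228502314
tray ((612.1360473632812, -336.867919921875), (122.51395416259766, 125.94657135009766), 0.3844515383243561)
tray mask ((601.5225830078125, -323.398193359375), (142.4390869140625, 151.18385314941406), 0.5731595754623413)
```

View pics/c.png

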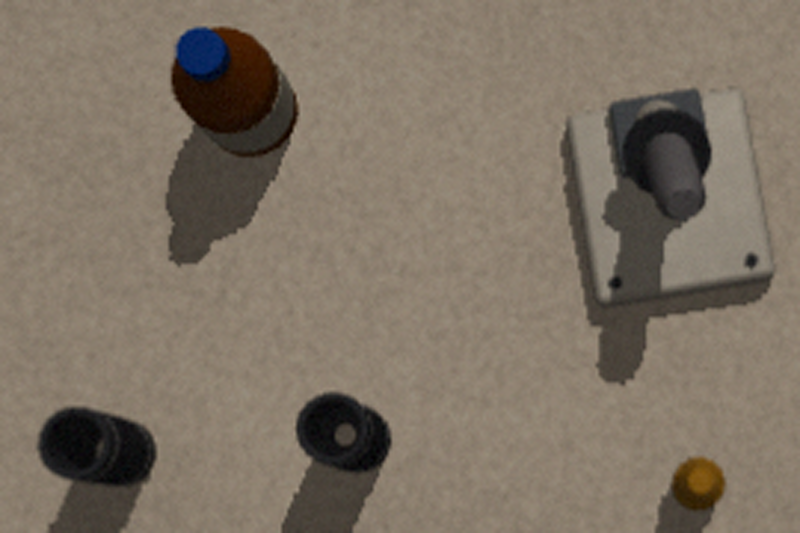

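The crop shows a small pale hole inside the nearer sleeve (345,433), which suggests the lip, and the other is dark inside. I'll test both regardless. Measured sizes match (foot 130x120, cork radius 48, sleeve tops at 0.10).

```bash
cat >> h.py <<'E'
from scipy.spatial.transform import Rotation as Ro
np.set_printoptions(precision=4,suppress=True)
yw=np.radians(10.8);c,s_=np.cos(yw),np.sin(yw)
FX=np.array([c,s_,0]);COL=np.array([.6285,-.0444,0])+.015*FX+[0,0,.07]
t35=np.radians(35);AX=-np.sin(t35)*FX+[0,0,np.cos(t35)]
Y=np.array([-s_,c,0]);DOWN=np.c_[-FX,Y,[0,0,-1]]
TILT=np.c_[np.cross(Y,-AX),Y,-AX]
def pinpos(h): return COL+AX*h      # TCP at h along pin axis
def go(pos,R=DOWN):
    s=observe();R0=np.array(s['tool_rot']);p=np.array(s['position'])
    d=R0.T@(np.array(pos)-p);r=Ro.from_matrix(R0.T@R).as_rotvec()
    print('shift',d/.5,'turn',r/np.pi,'| mm',np.linalg.norm(d)*1e3,'deg',np.degrees(np.linalg.norm(r)),'rows>=',np.ceil(max(np.linalg.norm(d)/.05,np.degrees(np.linalg.norm(r))/8.59)))
def st():
    s=observe();print(s['time_s'],s['position'],'F',s['ft_force'],'T',s['wrist_torque'],'w',s['grip_width'],s['gripper_force'],'\nz',np.array(s['tool_rot'])[:,2],'q',s['q'])
E
python3 -c "
from h import *
print(COL,AX,TILT);go([.4646,.1573,.17])"
```

```text
[ 0.6432 -0.0416  0.07  ] [-0.5634 -0.1075  0.8192] [[-0.8046 -0.1874  0.5634]
 [-0.1535  0.9823  0.1075]
 [-0.5736  0.     -0.8192]]
shift [-0.7238 -0.4369  0.0639] turn [-0.0004 -0.0002 -0.192 ] | mm 423.9227037291336 deg 34.567340263125956 rows>= 9.0
```

```bash
python3 -m handwheel '[[[-0.724,-0.437,0.064],[0,0,-0.192]],[[-0.724,-0.437,0.064],[0,0,-0.192]],[[-0.724,-0.437,0.064],[0,0,-0.192]],[[-0.724,-0.437,0.064],[0,0,-0.192]],[[-0.724,-0.437,0.064],[0,0,-0.192]],[[-0.724,-0.437,0.064],[0,0,-0.192]],[[-0.724,-0.437,0.064],[0,0,-0.192]],[[-0.724,-0.437,0.064],[0,0,-0.192]],[[-0.724,-0.437,0.064],[0,0,-0.192]],[[-0.724,-0.437,0.064],[0,0,-0.192]]]' 1 40
python3 -c "
from h import *
import time
p=camera_params('wrist');im,d=get_image('wrist');cv2.imwrite('pics/w1.png',im[:,:,::-1]);st()
X=cloud(p,d);Q=X.reshape(-1,3);Q=Q[np.isfinite(Q[:,2])];T=Q[(Q[:,2]>.094)&(Q[:,2]<.106)&(np.hypot(Q[:,0]-.4646,Q[:,1]-.1573)<.035)];print(len(T),(T.min(0)+T.max(0))/2,np.ptp(T,0))
go([.4646,.1573,.056])"
```

```text
time_s: 1.1
position: [0.4673, 0.1534, 0.1694]
tool_rot: [[-0.983, -0.182, -0.001], [-0.182, 0.983, -0.001], [0.001, -0.001, -1.0]]
ft_force: [0.2, 1.1, -0.9]
grip_width: 0.0852
gripper_force: 0.0
1.15 [0.4658 0.1555 0.1696] F [-0.4364  0.9259  0.4306] T [ 0.0122  0.0181 -0.001 ] w 0.0855982480268195 0.0 
z [-0.0014 -0.0002 -1.    ] q [  4.6155  17.5989  86.6094  -0.0053  75.8698 -95.9337]
1362 [0.4659 0.1581 0.0982] [0.0435 0.0437 0.0084]
shift [0.0014 0.004  0.2272] turn [ 0.     -0.0004 -0.0014] | mm 113.63092345739089 deg 0.2614594748007205 rows>= 3.0
```

View pics/w1.png

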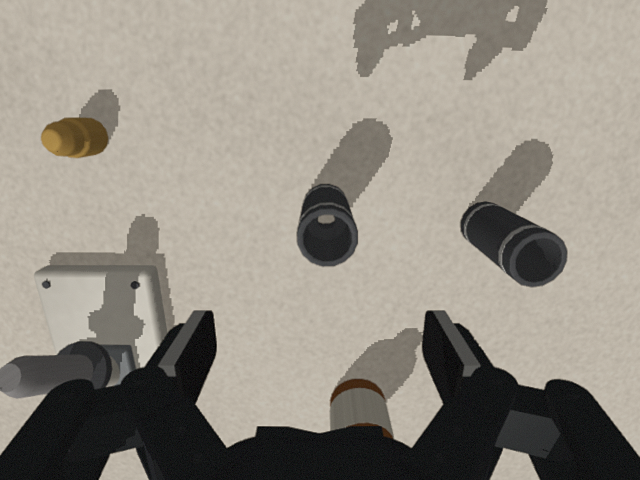

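The wrist view shows the near sleeve's rim at (327,235) between the fingers, with the pin at lower left (60,370). The measured position agrees within 1.5 mm. Next I'll descend and grip.

```bash
python3 -m handwheel '[[[0,0.002,0.08],[0,0,0]],[[0,0.002,0.16],[0,0,0]],[[0,0.002,0.227],[0,0,0]],[[0,0.002,0.227],[0,0,0]],[[0,0.002,0.227],[0,0,0]],[[0,0.002,0.227],[0,0,0]]]' 1 40
python3 -m handwheel '[[[0,0,0],[0,0,0]],[[0,0,0],[0,0,0]],[[0,0,0],[0,0,0]],[[0,0,0],[0,0,0]],[[0,0,0],[0,0,0]],[[0,0,0],[0,0,0]],[[0,0,0],[0,0,0]],[[0,0,0],[0,0,0]]]' 0 40
python3 -c "
from h import *
st();go([.4646,.1573,.2])"
```

```text
time_s: 1.75
position: [0.4655, 0.159, 0.0586]
tool_rot: [[-0.982, -0.188, 0.003], [-0.188, 0.982, 0.0], [-0.003, -0.0, -1.0]]
ft_force: [-0.0, -0.3, 1.2]
grip_width: 0.0855
gripper_force: 0.0
time_s: 2.55
position: [0.4652, 0.1586, 0.0578]
tool_rot: [[-0.982, -0.187, 0.002], [-0.187, 0.982, 0.0], [-0.002, -0.0, -1.0]]
ft_force: [-1.1, 1.2, 7.5]
grip_width: 0.0419
gripper_force: 39.6
2.55 [0.4652 0.1586 0.0578] F [-1.0868  1.2167  7.5367] T [0.1032 0.2192 0.0289] w 0.04186120408017806 39.617122672498226 
z [ 0.0018  0.0003 -1.    ] q [  4.9908  25.4658  95.9335   0.0101  58.4972 -95.8152]
shift [ 0.0011 -0.0024 -0.2843] turn [-0.      0.0006  0.    ] | mm 142.17313409013227 deg 0.10380999602305226 rows>= 3.0
```

```bash
python3 -m handwheel '[[[0,0,-0.08],[0,0,0]],[[0,0,-0.16],[0,0,0]],[[0,0,-0.24],[0,0,0]],[[0,0,-0.32],[0,0,0]],[[0,0,-0.38],[0,0,0]],[[0,0,-0.38],[0,0,0]],[[0,0,-0.38],[0,0,0]]]'
python3 -c "
from h import *
st();print(pinpos(.18));go(pinpos(.18),TILT)"
```

```text
time_s: 3.25
position: [0.4643, 0.1584, 0.2462]
tool_rot: [[-0.982, -0.187, -0.001], [-0.187, 0.982, -0.0], [0.001, 0.0, -1.0]]
ft_force: [-0.5, -0.3, -3.6]
grip_width: 0.0421
gripper_force: 42.0
3.25 [0.4643 0.1584 0.2462] F [-0.4758 -0.2555 -3.5941] T [ 0.0015 -0.0332  0.0196] w 0.042071626627683996 41.979381535202265 
z [-0.0007 -0.0001 -1.    ] q [  4.9808  14.0692  78.4548  -0.0005  87.5169 -95.8071]
[ 0.5418 -0.0609  0.2174]
shift [-0.0703 -0.46    0.0575] turn [-0.     -0.1947 -0.0001] | mm 234.41647920729275 deg 35.040639671052276 rows>= 5.0
```

```bash
python3 -m handwheel '[[[-0.01,-0.07,0.0],[0,-0.03,0]],[[-0.02,-0.14,0.0],[0,-0.06,0]],[[-0.03,-0.21,0.01],[0,-0.09,0]],[[-0.04,-0.28,0.02],[0,-0.12,0]],[[-0.05,-0.35,0.03],[0,-0.15,0]],[[-0.06,-0.42,0.04],[0,-0.18,0]],[[-0.0703,-0.46,0.0575],[0,-0.1947,0]],[[-0.0703,-0.46,0.0575],[0,-0.1947,0]],[[-0.0703,-0.46,0.0575],[0,-0.1947,0]],[[-0.0703,-0.46,0.0575],[0,-0.1947,0]]]'
cat >> h.py <<'E'
def look(tag):
    s=observe();tz=np.array(s['tool_rot'])[:,2];tc=np.array(s['position'])
    for n in ['top','side','wrist']:
        p=camera_params(n);im,d=get_image(n);np.savez(f'{tag}_{n}.npz',im=im,d=d,X=cloud(p,d))
        cv2.imwrite(f'pics/{tag}_{n}.png',im[:,:,::-1])
def axisfit(X,p0,ax,r,lo,hi,reach=.012):
    """cylinder of known radius r near axis p0,ax: lateral offset (in e1,e2) and slopes"""
    from scipy.optimize import least_squares
    e2=Y;e1=np.cross(e2,ax);Q=X.reshape(-1,3);Q=Q[np.isfinite(Q[:,2])]-p0
    h=Q@ax;a=Q@e1;b=Q@e2;k=(h>lo)&(h<hi)&(np.hypot(a,b)<r+reach);h,a,b=h[k],a[k],b[k]
    m=(lo+hi)/2
    f=lambda v:np.hypot(a-v[0]-v[2]*(h-m),b-v[1]-v[3]*(h-m))-r
    o=least_squares(f,[0,0,0,0],loss='soft_l1',f_scale=.001)
    print(k.sum(),'off e1,e2 mm',o.x[:2]*1e3,'slopes deg',np.degrees(o.x[2:]),'rms mm',np.sqrt(np.mean(f(o.x)**2))*1e3)
E
python3 - <<'E'
from h import *
st();look('t1')
s=observe();tc=np.array(s['position']);go(pinpos(.18),TILT)
for n in ['top','side','wrist']:
    X=np.load(f't1_{n}.npz')['X'];print(n)
    axisfit(X,COL,AX,.0155,.012,.066);
    axisfit(X,tc,-np.array(s['tool_rot'])[:,2],.022,-.055,-.005)
for n in ['top','side']:
    p=camera_params(n);axisfit(cloud(p,np.load(n+'0.npz')['d']),COL,AX,.0155,.012,.066)
E
```

```text
time_s: 4.25
position: [0.542, -0.0599, 0.2177]
tool_rot: [[-0.805, -0.188, 0.563], [-0.154, 0.982, 0.109], [-0.573, 0.001, -0.82]]
ft_force: [-0.2, -0.1, -2.5]
grip_width: 0.0419
gripper_force: 42.2
4.25 [ 0.542  -0.0599  0.2177] F [-0.1667 -0.08   -2.5053] T [-0.0635  0.5456  0.0297] w 0.041917440043352 42.172463200986385 
z [ 0.5627  0.1085 -0.8195] q [ -30.9057    7.9119  100.711    30.8303   48.2118 -147.866 ]
shift [ 0.0021 -0.0018  0.0006] turn [0.0002 0.0002 0.0004] | mm 1.4192691347122908 deg 0.09597357677802545 rows>= 1.0
top
195 off e1,e2 mm [ 0.5896 -0.3445] slopes deg [-0.1374  0.4117] rms mm 0.6217566676576473
361 off e1,e2 mm [-2.1962 -0.4622] slopes deg [3.8142 1.0442] rms mm 3.531040521837752
side
342 off e1,e2 mm [-0.0032 -1.3511] slopes deg [ 0.565  -0.1192] rms mm 1.0320314061434617
567 off e1,e2 mm [-2.7278 -1.592 ] slopes deg [ 1.633  -0.3816] rms mm 1.0269755883863032
wrist
409 off e1,e2 mm [ 1.3717 -0.3448] slopes deg [-0.0343  0.2055] rms mm 0.17176376929765516
2277 off e1,e2 mm [-1.6439 -0.4064] slopes deg [-1.6218 -0.6383] rms mm 3.7290153967693414
196 off e1,e2 mm [ 0.5007 -0.314 ] slopes deg [-0.2325  0.2714] rms mm 0.6219191062751346
340 off e1,e2 mm [ 0.0203 -1.4475] slopes deg [ 0.3121 -0.0294] rms mm 1.018845986426203
```

View pics/t1_wrist.png

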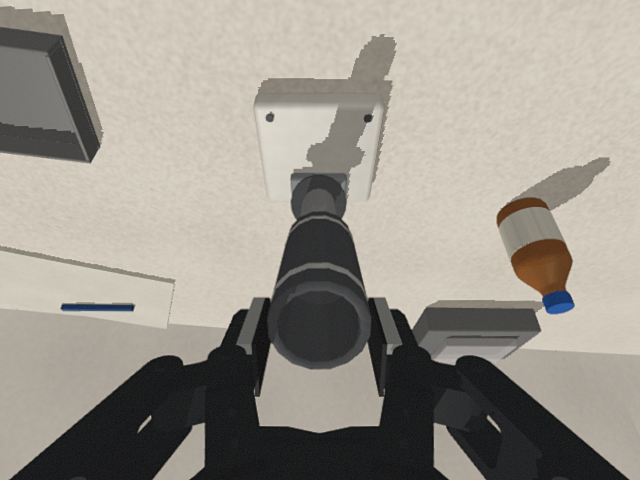

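The tilted sleeve is in line over the pin in the wrist view (sleeve rim (320,320), pin collar (318,195)). The view into the bore contaminates the sleeve fit, so I'll refit on the outer near wall only.

```bash
python3 - <<'E'
from h import *
s=observe();tc=np.array(s['position']);ax=-np.array(s['tool_rot'])[:,2]
from scipy.optimize import least_squares
def fit(X,p0,ax,r,lo,hi,sgn):
    e2=Y;e1=np.cross(e2,ax);Q=X.reshape(-1,3);Q=Q[np.isfinite(Q[:,2])]-p0
    h=Q@ax;a=Q@e1;b=Q@e2;k=(h>lo)&(h<hi)&(abs(np.hypot(a,b)-r)<.0045)&(a*sgn>0);h,a,b=h[k],a[k],b[k];m=(lo+hi)/2
    f=lambda v:np.hypot(a-v[0]-v[2]*(h-m),b-v[1]-v[3]*(h-m))-r
    o=least_squares(f,[0]*4,loss='soft_l1',f_scale=.0005).x
    print(k.sum(),o[:2]*1e3,np.degrees(o[2:]),np.sqrt(np.mean(f(o)**2))*1e3)
for n in ['wrist','top','side']:
    X=np.load(f't1_{n}.npz')['X'];print(n)
    fit(X,COL,AX,.0155,.012,.066,1 if n!='side' else -1);fit(X,tc,ax,.022,-.054,-.012,1 if n!='side' else -1)
E
```

```text
wrist
0 [0. 0.] [0. 0.] nan
0 [0. 0.] [0. 0.] nan
top
193 [ 0.5952 -0.3468] [-0.1596  0.3731] 0.6245253853479673
256 [-2.6106 -0.6227] [ 1.5501 -0.268 ] 0.5910306178847178
side
113 [ 0.5122 -1.2594] [ 0.0843 -0.4998] 0.908414727679977
187 [-2.6897 -1.6123] [2.8832 0.12  ] 1.0177412404835173
  return _methods._mean(a, axis=axis, dtype=dtype,
  ret = ret.dtype.type(ret / rcount)
```

```bash
cat >> h.py <<'E'
from scipy.optimize import least_squares
def fit(X,p0,ax,r,lo,hi,sgn):
    e2=Y;e1=np.cross(e2,ax);Q=X.reshape(-1,3);Q=Q[np.isfinite(Q[:,2])]-p0
    h=Q@ax;a=Q@e1;b=Q@e2;k=(h>lo)&(h<hi)&(abs(np.hypot(a,b)-r)<.0055)&(a*sgn>.002);h,a,b=h[k],a[k],b[k];m=(lo+hi)/2
    f=lambda v:np.hypot(a-v[0]-v[2]*(h-m),b-v[1]-v[3]*(h-m))-r
    o=least_squares(f,[0]*4,loss='soft_l1',f_scale=.0005).x
    print(k.sum(),o[:2]*1e3,np.degrees(o[2:]),np.sqrt(np.mean(f(o)**2))*1e3)
E
python3 - <<'E'
from h import *
s=observe();tc=np.array(s['position']);ax=-np.array(s['tool_rot'])[:,2]
print(np.cross(Y,AX))
for n in ['wrist','top','side']:
  for sg in (1,-1):
    X=np.load(f't1_{n}.npz')['X'];print(n,sg)
    fit(X,COL,AX,.0155,.012,.066,sg);fit(X,tc,ax,.022,-.054,-.012,sg)
E
```

```text
[0.8046 0.1535 0.5736]
wrist 1
0 [0. 0.] [0. 0.] nan
0 [0. 0.] [0. 0.] nan
wrist -1
409 [ 1.3734 -0.3452] [-0.0314  0.2048] 0.17177993943462522
1408 [-1.29   -0.3196] [ 1.8626 -0.1533] 0.23032061338892956
top 1
191 [ 0.5946 -0.3278] [-0.158   0.3285] 0.6265229805236309
252 [-2.6096 -0.5987] [ 1.5526 -0.1711] 0.5928977800696433
top -1
0 [0. 0.] [0. 0.] nan
3 [-3.7748 -0.9739] [ 0.0522 -0.9608] 8.74741576132257e-05
side 1
207 [-0.3239 -0.9613] [0.183  0.5211] 1.069583243805226
267 [-3.0669 -1.2736] [ 1.3856 -0.8454] 0.9584247642389078
side -1
93 [ 0.5671 -1.1944] [ 0.0407 -0.5502] 0.8204599352545558
166 [-2.6488 -1.5881] [ 2.6873 -0.0205] 0.9785203756088148
  return _methods._mean(a, axis=axis, dtype=dtype,
  ret = ret.dtype.type(ret / rcount)
```

```bash
python3 -m handwheel '[[[-0.0036,0,0.02],[0,-0.01,0]],[[-0.0036,0,0.04],[0,-0.01,0]],[[-0.0036,0,0.056],[0,-0.01,0]],[[-0.0036,0,0.056],[0,-0.01,0]],[[-0.0036,0,0.056],[0,-0.01,0]],[[-0.0036,0,0.056],[0,-0.01,0]]]'
cat >> h.py <<'E'
def chk(tag):
    look(tag);s=observe();tc=np.array(s['position']);ax=-np.array(s['tool_rot'])[:,2]
    h0=(tc-COL)@AX;print('TCP h',h0,'tool off e1,e2 mm',1e3*(tc-COL)@np.cross(Y,AX),1e3*(tc-COL)@Y)
    for n,sg in [('wrist',-1),('top',1),('side',1)]:
        X=np.load(f'{tag}_{n}.npz')['X'];print(n)
        fit(X,COL,AX,.0155,.012,.066,sg);fit(X,COL,AX,.022,h0-.052,h0-.012,sg)
E
python3 -c "
from h import *
st();chk('t2')"
```

```text
time_s: 5.0
position: [0.5596, -0.0576, 0.1965]
tool_rot: [[-0.786, -0.187, 0.589], [-0.15, 0.982, 0.112], [-0.6, -0.0, -0.8]]
ft_force: [0.5, 0.6, -2.5]
grip_width: 0.0421
gripper_force: 42.2
5.0 [ 0.5596 -0.0576  0.1965] F [ 0.4857  0.5822 -2.4878] T [-0.1093  0.5303  0.0171] w 0.042127132648110674 42.177311293780804 
z [ 0.5893  0.1122 -0.8001] q [ -29.9695   10.8105  102.198    35.0149   43.0268 -151.7355]
TCP h 0.15251645311896914 tool off e1,e2 mm 2.7526282553274624 -0.11873133910316266
wrist
567 [ 1.3249 -0.243 ] [-0.0892  0.2203] 0.181586204020122
1377 [ 2.5555 -0.5597] [ 0.1314 -0.1246] 0.22634175403618798
top
181 [ 0.4761 -0.2838] [0.4758 0.4607] 0.6812208127470747
240 [ 1.8842 -0.7314] [-0.5585 -0.4587] 0.5852035104850839
side
205 [-0.294  -1.4093] [-0.0397  0.5282] 1.0029887485127784
280 [ 1.2342 -1.6894] [-0.047  -0.2433] 1.111436485476177
```

```bash
cat > kin.py <<'E'
from h import *
rz=lambda a:Ro.from_euler('z',a,degrees=True).as_matrix();ry=lambda a:Ro.from_euler('y',a,degrees=True).as_matrix()
C=np.diag([1,1,1.])
Q=np.array([[53.898,21.807,74.336,0,83.858,-12.336],[4.6155,17.5989,86.6094,-.0053,75.8698,-95.9337],[4.9908,25.4658,95.9335,.0101,58.4972,-95.8152],[4.9808,14.0692,78.4548,-.0005,87.5169,-95.8071],[-30.9057,7.9119,100.711,30.8303,48.2118,-147.866],[-29.9695,10.8105,102.198,35.0149,43.0268,-151.7355]])
P=np.array([[.2214,.5031,.2017],[.4658,.1555,.1696],[.4652,.1586,.0578],[.4643,.1584,.2462],[.542,-.0599,.2177],[.5596,-.0576,.1965]])
def rot(q): return rz(q[0])@ry(q[1]+q[2])@rz(q[3])@ry(q[4])@rz(q[5])@CT
def fk(q,v):
    R=rot(q);a1,dy,d1,L2,a3,L3,L6=v
    return rz(q[0])@(np.array([a1,dy,d1])+ry(q[1])@[0,0,L2]+ry(q[1]+q[2])@[a3,0,L3])+R[:,2]*L6,R
CT=np.eye(3)
R0=np.array([[-.9152,.403,-.0009],[.403,.9152,-.0012],[.0003,-.0015,-1]]);CT=rot(Q[0]).T@R0
V=least_squares(lambda v:np.concatenate([fk(q,v)[0]-p for q,p in zip(Q,P)])*1e3+0,[0,.117,.4,.4,0,.4,.25]).x
def ik(pos,R,q0): 
    f=lambda q:np.r_[(fk(q,V)[0]-pos)*1e3,(fk(q,V)[1]-R).ravel()*300]
    o=least_squares(f,q0);return o.x,np.abs(o.fun).max()
E
python3 - <<'E'
from kin import *
print(CT,V);print([np.round((fk(q,V)[0]-p)*1e3,1) for q,p in zip(Q,P)])
print(rot(Q[5]))
T=fk(Q[5],V)[1]
for h in (.14,.12,.1,.08,.055): print(h,*ik(pinpos(h),T,Q[5]))
for pos in ([.613,-.337,.06],[.613,-.337,.16],[.45,-.2837,.07]): print(pos,*ik(np.array(pos),DOWN,[-29,30,90,0,60,-130]))
E
```

```text
[[ 0.     -1.      0.0014]
 [ 1.      0.      0.0003]
 [-0.0003  0.0015  1.    ]] [0.0002 0.1178 0.129  0.5388 0.1037 0.3503 0.2866]
[array([-0.2,  0.3,  0.3]), array([-0.1, -0.1, -0.1]), array([ 0. , -0.1,  0. ]), array([-0. , -0.1, -0.2]), array([-0. ,  0. , -0.1]), array([0., 0., 0.])]
[[-0.7861 -0.1866  0.5893]
 [-0.1503  0.9824  0.1107]
 [-0.5996 -0.0016 -0.8003]]
0.14 [ -29.5005   12.1681  102.7549   36.0502   41.2196 -152.8744] 2.7965130211526912e-11
0.12 [ -28.4312   14.5091  102.8238   37.3205   38.7136 -153.9169] 1.1102230246251565e-13
0.1 [ -27.4141   16.8733  102.7591   38.7329   36.3513 -155.0859] 1.4155343563970746e-13
0.08 [ -26.4456   19.2525  102.5612   40.2827   34.1385 -156.3774] 1.2212453270876722e-12
0.055 [ -25.2984   22.2363  102.1276   42.3999   31.5887 -158.1516] 9.303668946358812e-11
[0.613, -0.337, 0.06] [ -38.4965   43.1967   58.9674    0.07     77.8876 -139.3111] 0.007003373021667538
[0.613, -0.337, 0.16] [ -38.4965   38.9185   50.7375    0.0684   90.3958 -139.2959] 0.007003374146577955
[0.45, -0.2837, 0.07] [ -45.0252   27.8015   88.6783    0.0693   63.5794 -145.8559] 0.007003374516010316
```

```bash
python3 -m handwheel '[[[0.0027,0.0006,0],[0,0,0]],[[0.003,0.0006,0.01],[0,0,0]],[[0.0033,0.0006,0.02],[0,0,0]],[[0.0037,0.0006,0.03],[0,0,0]],[[0.004,0.0006,0.04],[0,0,0]],[[0.0043,0.0006,0.048],[0,0,0]],[[0.0043,0.0006,0.048],[0,0,0]],[[0.0043,0.0006,0.048],[0,0,0]]]'
python3 -c "
from h import *
st();chk('t3')"
```

```text
time_s: 5.95
position: [0.572, -0.0549, 0.1756]
tool_rot: [[-0.786, -0.187, 0.589], [-0.15, 0.982, 0.112], [-0.6, 0.0, -0.8]]
ft_force: [-0.2, 0.7, -1.7]
grip_width: 0.0423
gripper_force: 42.2
5.95 [ 0.572  -0.0549  0.1756] F [-0.1611  0.7025 -1.7204] T [-0.041   0.5889  0.0164] w 0.04233198368937214 42.16775408014655 
z [ 0.5889  0.1125 -0.8003] q [ -28.7349   13.5844  102.6118   36.5979   39.8138 -153.1485]
TCP h 0.1283377731134677 tool off e1,e2 mm 1.326832518704594 0.20596137706278336
wrist
380 [ 1.2823 -0.2077] [-0.1215  0.2694] 0.2005289867942587
1381 [ 1.0613 -0.2087] [ 0.1312 -0.0776] 0.23091749515448842
top
137 [ 0.6832 -0.5795] [ 0.5642 -0.4821] 0.5580157591983609
228 [ 0.2631 -0.3526] [-0.7046 -0.5324] 0.6277014625125944
side
196 [-0.3284 -1.1351] [-0.1506 -0.1759] 1.0149621325057043
259 [-0.5944 -1.1835] [-0.617   0.1549] 1.0915321620284082
```

Alignment is within 0.3 mm. Next I'll slide on, slowly.

```bash
python3 -m handwheel '[[[0,0,0.008],[0,0,0]],[[0.0001,0,0.016],[0,0,0]],[[0.0004,0,0.024],[0,0,0]],[[0.0006,0,0.032],[0,0,0]],[[0.0009,0,0.04],[0,0,0]],[[0.0012,0,0.048],[0,0,0]],[[0.0014,0,0.056],[0,0,0]],[[0.0016,0,0.062],[0,0,0]],[[0.0016,0,0.062],[0,0,0]]]'
python3 -m handwheel '[[[0.0001,0,0.004],[0,0,0]],[[0.0003,0,0.008],[0,0,0]],[[0.0003,0,0.008],[0,0,0]]]'
python3 -c "
from h import *
st();chk('t4')"
```

```text
time_s: 7.0
position: [0.5896, -0.0515, 0.15]
tool_rot: [[-0.786, -0.187, 0.589], [-0.15, 0.982, 0.113], [-0.599, 0.0, -0.801]]
ft_force: [-0.7, -0.2, -2.1]
grip_width: 0.0426
gripper_force: 42.2
time_s: 7.3
position: [0.5918, -0.0511, 0.147]
tool_rot: [[-0.786, -0.187, 0.589], [-0.15, 0.982, 0.112], [-0.6, 0.0, -0.8]]
ft_force: [-0.1, 1.1, -2.5]
grip_width: 0.0425
gripper_force: 42.2
7.3 [ 0.5918 -0.0511  0.147 ] F [-0.0637  1.0678 -2.5067] T [-0.1027  0.4984  0.0514] w 0.042501246837479564 42.16847129166126 
z [ 0.589   0.1123 -0.8003] q [ -26.9519   17.7248  102.4711   38.9996   35.6802 -155.1119]
TCP h 0.09321819812059665 tool off e1,e2 mm 1.4115569317598757 0.2385215945452807
wrist
414 [-5.6427  0.443 ] [-0.0372  0.2595] 1.0496630843662937
1385 [ 1.1143 -0.1727] [ 0.1222 -0.0714] 0.2326586072991335
top
28 [3.55   0.8741] [6.7462 1.9488] 1.3131686190948801
205 [ 0.2396 -0.2994] [-0.097  -0.3181] 0.6710718268423715
side
145 [2.243  1.6184] [6.2277 5.8457] 1.4025572600591807
232 [-0.4509 -1.1971] [ 0.6312 -1.1373] 1.031701511362271
```

```bash
python3 -m handwheel '[[[0.0001,0,0.002],[0,0,0]],[[0.0001,0,0.004],[0,0,0]],[[0.0001,0,0.004],[0,0,0]],[[0.0001,0,0.004],[0,0,0]]]'
python3 -m handwheel '[[[0.0001,0,0.002],[0,0,0]],[[0.0001,0,0.004],[0,0,0]],[[0.0001,0,0.004],[0,0,0]],[[0.0001,0,0.004],[0,0,0]]]'
python3 -c "
from h import *
print((np.array(observe()['position'])-COL)@AX);print(observe()['ft_force']@AX)"
```

```text
time_s: 7.85
position: [0.593, -0.051, 0.1456]
tool_rot: [[-0.786, -0.187, 0.589], [-0.15, 0.982, 0.112], [-0.6, -0.0, -0.8]]
ft_force: [-2.2, -0.3, 0.8]
grip_width: 0.042
gripper_force: 42.5
time_s: 8.25
position: [0.5939, -0.0508, 0.1459]
tool_rot: [[-0.784, -0.187, 0.591], [-0.151, 0.982, 0.111], [-0.602, -0.002, -0.799]]
ft_force: [-19.4, -2.0, 19.4]
grip_width: 0.042
gripper_force: 44.7
0.09094684377200234
27.05256568639388
```

It stops hard at h = 0.0909, 33 mm short of home, so this sleeve has the lip. Next I'll withdraw it.

```bash
python3 -m handwheel '[[[-0.0003,0,-0.008],[0,0,0]],[[-0.0008,0,-0.024],[0,0,0]],[[-0.0014,0,-0.044],[0,0,0]],[[-0.0021,0,-0.066],[0,0,0]],[[-0.0028,0,-0.088],[0,0,0]],[[-0.0036,0,-0.114],[0,0,0]],[[-0.0045,0,-0.14],[0,0,0]],[[-0.0054,0,-0.166],[0,0,0]],[[-0.006,0,-0.19],[0,0,0]],[[-0.006,0,-0.22],[0,0,0]]]'
python3 -c "
from h import *
st();go([.50,-.20,.24]);go([.613,-.337,.2])"
```

```text
time_s: 9.25
position: [0.5309, -0.0626, 0.2344]
tool_rot: [[-0.786, -0.187, 0.589], [-0.15, 0.982, 0.112], [-0.599, 0.0, -0.8]]
ft_force: [0.8, -0.1, -2.4]
grip_width: 0.0424
gripper_force: 42.2
9.25 [ 0.5309 -0.0626  0.2344] F [ 0.7968 -0.1439 -2.3633] T [-0.1162  0.5571  0.0154] w 0.04243625432284322 42.16956786811352 
z [ 0.5888  0.1123 -0.8004] q [ -32.9554    5.3598  101.6524   32.9828   49.5936 -150.2782]
shift [ 0.0831 -0.2583 -0.0762] turn [ 0.      0.2046 -0.    ] | mm 140.93278176506007 deg 36.827635229709166 rows>= 5.0
shift [-0.0056 -0.5698  0.0901] turn [ 0.      0.2046 -0.    ] | mm 288.47000056820957 deg 36.827635229709166 rows>= 6.0
```

```bash
python3 -m handwheel '[[[0,-0.05,0],[0,0.02,0]],[[0,-0.12,0],[0,0.05,0]],[[0,-0.2,0.01],[0,0.08,0]],[[0,-0.28,0.02],[0,0.11,0]],[[0,-0.36,0.04],[0,0.14,0]],[[-0.003,-0.44,0.06],[0,0.17,0]],[[-0.005,-0.52,0.08],[0,0.1946,0]],[[-0.0056,-0.57,0.09],[0,0.1946,0]],[[-0.0056,-0.57,0.09],[0,0.1946,0]],[[-0.0056,-0.57,0.09],[0,0.1946,0]]]'
python3 -c "
from h import *
st();look('p1')
s=observe();tc=np.array(s['position'])
for n,sg in [('wrist',-1),('top',-1),('top',1),('side',1),('side',-1)]:
    print(n,sg);fit(np.load(f'p1_{n}.npz')['X'],tc,np.array([0,0,1.]),.022,-.052,-.012,sg)
"
```

```text
time_s: 10.25
position: [0.6134, -0.3373, 0.1993]
tool_rot: [[-0.982, -0.186, 0.031], [-0.186, 0.983, 0.007], [-0.031, 0.001, -1.0]]
ft_force: [0.9, 0.6, -2.6]
grip_width: 0.0419
gripper_force: 42.1
10.25 [ 0.6134 -0.3373  0.1993] F [ 0.9415  0.5622 -2.575 ] T [ 0.0551  0.0822 -0.0076] w 0.041873895122861396 42.14140931144357 
z [ 0.0308  0.0066 -0.9995] q [ -39.0555   37.2061   47.8317    1.4085   93.8306 -139.6808]
wrist -1
1260 [ 2.0503 -0.7208] [-1.521  -0.0916] 0.21543352659890236
top -1
0 [0. 0.] [0. 0.] nan
top 1
0 [0. 0.] [0. 0.] nan
side 1
131 [ 0.0769 -1.9348] [ 0.4062 -2.2176] 1.1648303046792097
side -1
187 [ 0.568  -1.9864] [-1.3966  1.3191] 1.3841412475278345
  return _methods._mean(a, axis=axis, dtype=dtype,
  ret = ret.dtype.type(ret / rcount)
```

View pics/p1_side.png

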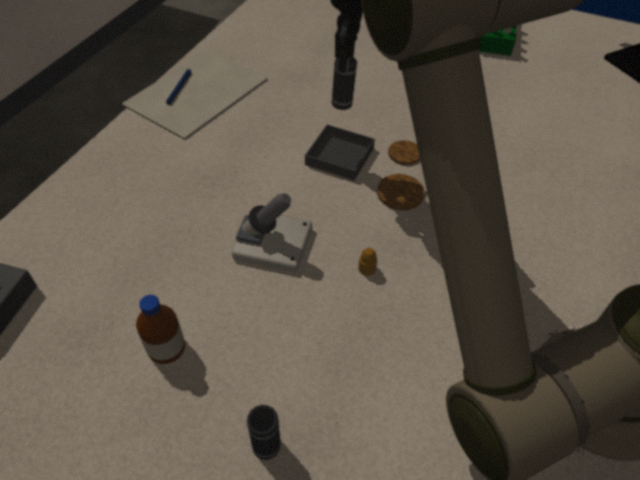

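The side view shows the sleeve hanging upright at (344,83) above the tray (340,152), with nothing else disturbed. I'll straighten by 1.5° and lower it.

```bash
python3 -m handwheel '[[[0.0012,0,0.04],[0,0.009,0]],[[0.0025,0,0.08],[0,0.009,0]],[[0.004,0,0.13],[0,0.009,0]],[[0.0056,0,0.18],[0,0.009,0]],[[0.007,0,0.22],[0,0.009,0]],[[0.008,0,0.25],[0,0.009,0]],[[0.008,0,0.256],[0,0.009,0]],[[0.008,0,0.262],[0,0.009,0]],[[0.008,0,0.262],[0,0.009,0]]]'
python3 -m handwheel '[[[0,0,0.004],[0,0,0]],[[0,0,0.008],[0,0,0]],[[0,0,0.012],[0,0,0]],[[0,0,0.012],[0,0,0]]]'
```

```text
time_s: 11.3
position: [0.614, -0.3369, 0.0685]
tool_rot: [[-0.982, -0.188, 0.004], [-0.188, 0.982, 0.0], [-0.004, -0.0, -1.0]]
ft_force: [-0.0, 0.5, -2.1]
grip_width: 0.0416
gripper_force: 42.1
time_s: 11.7
position: [0.6139, -0.337, 0.0622]
tool_rot: [[-0.982, -0.187, 0.003], [-0.187, 0.982, 0.001], [-0.003, 0.0, -1.0]]
ft_force: [0.8, 0.9, -2.3]
grip_width: 0.0425
gripper_force: 42.1
```

```bash
python3 -m handwheel '[[[0,0,0.002],[0,0,0]],[[0,0,0.003],[0,0,0]],[[0,0,0.003],[0,0,0]]]'
python3 -m handwheel '[[[0,0,0],[0,0,0]],[[0,0,0],[0,0,0]],[[0,0,0],[0,0,0]],[[0,0,0],[0,0,0]],[[0,0,0],[0,0,0]],[[0,0,0],[0,0,0]]]' 1
python3 -m handwheel '[[[0,0,-0.04],[0,0,0]],[[0,0,-0.08],[0,0,0]],[[0,0,-0.14],[0,0,0]],[[0,0,-0.22],[0,0,0]],[[0,0,-0.3],[0,0,0]],[[0,0,-0.36],[0,0,0]],[[0,0,-0.36],[0,0,0]],[[0,0,-0.36],[0,0,0]]]'
python3 - <<'E'
from h import *
look('p2');s=observe()
X=np.load('p2_wrist.npz')['X'];Q=X.reshape(-1,3);Q=Q[np.isfinite(Q[:,2])]
T=Q[(Q[:,2]>.09)&(Q[:,2]<.112)&(np.hypot(Q[:,0]-.613,Q[:,1]+.337)<.06)];print(len(T),(T.min(0)+T.max(0))/2,np.ptp(T,0),np.linalg.svd(T-T.mean(0))[2][2])
go([.4537,.311,.24]);st()
E
```

```text
time_s: 12.0
position: [0.6143, -0.3371, 0.062]
tool_rot: [[-0.982, -0.187, 0.005], [-0.187, 0.982, -0.0], [-0.005, -0.001, -1.0]]
ft_force: [-0.7, 1.5, 4.3]
grip_width: 0.042
gripper_force: 42.7
time_s: 12.6
position: [0.6139, -0.3371, 0.0607]
tool_rot: [[-0.982, -0.187, 0.003], [-0.187, 0.982, 0.001], [-0.003, 0.0, -1.0]]
ft_force: [0.0, 0.1, -0.4]
grip_width: 0.0857
gripper_force: 0.0
time_s: 13.4
position: [0.6133, -0.3371, 0.2407]
tool_rot: [[-0.982, -0.187, 0.004], [-0.187, 0.982, 0.0], [-0.004, -0.0, -1.0]]
ft_force: [0.0, -0.2, -2.1]
grip_width: 0.0858
gripper_force: 0.0
1074 [ 0.6148 -0.3378  0.0979] [0.0436 0.0435 0.0157] [-0.0088 -0.0017  1.    ]
shift [0.0703 1.3326 0.001 ] turn [ 0.0008  0.0004 -0.0001] | mm 667.2096994426392 deg 0.1578272250024765 rows>= 14.0
13.55 [ 0.6129 -0.3369  0.239 ] F [ 0.2997 -0.2095 -0.1043] T [-0.0168  0.0289  0.0248] w 0.08563377119989111 0.0 
z [ 0.0009  0.0026 -1.    ] q [ -38.5302   37.2927   41.3545    0.1513  101.4056 -139.2898]
```

It is standing upright in the tray. Now to the other sleeve.

```bash
python3 -m handwheel '[[[0.01,0.1,0],[0,0,0]],[[0.015,0.2,0],[0,0,0]],[[0.02,0.3,0],[0,0,0]],[[0.025,0.4,0],[0,0,0]],[[0.03,0.5,0],[0,0,0]],[[0.035,0.6,0],[0,0,0]],[[0.04,0.7,0],[0,0,0]],[[0.04,0.8,0],[0,0,0]],[[0.05,0.9,0],[0,0,0]],[[0.05,0.98,0],[0,0,0]]]'
python3 -c "
from h import *
go([.4537,.311,.16])"
```

```text
time_s: 14.55
position: [0.4953, 0.1417, 0.24]
tool_rot: [[-0.982, -0.188, 0.002], [-0.188, 0.982, 0.001], [-0.002, 0.0, -1.0]]
ft_force: [0.6, -0.7, 0.4]
grip_width: 0.0852
gripper_force: 0.0
shift [0.0183 0.3481 0.16  ] turn [0.0001 0.0005 0.0002] | mm 191.79330789402516 deg 0.10742326978348607 rows>= 4.0
```

```bash
python3 -m handwheel '[[[0.006,0.09,0.03],[0,0,0]],[[0.012,0.18,0.07],[0,0,0]],[[0.018,0.26,0.12],[0,0,0]],[[0.018,0.345,0.16],[0,0,0]],[[0.018,0.345,0.16],[0,0,0]],[[0.018,0.345,0.16],[0,0,0]],[[0.018,0.345,0.16],[0,0,0]]]'
python3 - <<'E'
from h import *
p=camera_params('wrist');im,d=get_image('wrist');X=cloud(p,d);Q=X.reshape(-1,3);Q=Q[np.isfinite(Q[:,2])];T=Q[(Q[:,2]>.094)&(Q[:,2]<.106)&(np.hypot(Q[:,0]-.4535,Q[:,1]-.3106)<.035)];print(len(T),(T.min(0)+T.max(0))/2,np.ptp(T,0));st();go([.4541,.311,.057])
E
```

```text
time_s: 15.25
position: [0.4564, 0.3066, 0.1608]
tool_rot: [[-0.982, -0.187, 0.004], [-0.187, 0.982, 0.0], [-0.004, -0.0, -1.0]]
ft_force: [0.4, -0.9, 0.2]
grip_width: 0.0852
gripper_force: 0.0
1450 [0.4544 0.3118 0.098 ] [0.0433 0.0434 0.0078]
15.3 [0.4566 0.3064 0.161 ] F [ 0.4448  0.4305 -0.139 ] T [-0.0067  0.0204  0.0182] w 0.08553629684357211 0.0 
z [ 0.004   0.0007 -1.    ] q [ 21.5487  23.5966  78.6     -0.0488  77.576  -79.1581]
shift [0.0041 0.01   0.208 ] turn [-0.      0.0013 -0.0005] | mm 104.13853665196281 deg 0.24666124779440865 rows>= 3.0
```

```bash
python3 -m handwheel '[[[0.004,0.01,0.05],[0,0.001,0]],[[0.004,0.01,0.12],[0,0.001,0]],[[0.004,0.01,0.18],[0,0.001,0]],[[0.004,0.01,0.208],[0,0.001,0]],[[0.004,0.01,0.208],[0,0.001,0]],[[0.004,0.01,0.208],[0,0.001,0]]]' 1 40
python3 -m handwheel '[[[0,0,0],[0,0,0]],[[0,0,0],[0,0,0]],[[0,0,0],[0,0,0]],[[0,0,0],[0,0,0]],[[0,0,0],[0,0,0]],[[0,0,0],[0,0,0]],[[0,0,0],[0,0,0]],[[0,0,0],[0,0,0]]]' 0 40
python3 -m handwheel '[[[0,0,-0.08],[0,0,0]],[[0,0,-0.16],[0,0,0]],[[0,0,-0.24],[0,0,0]],[[0,0,-0.32],[0,0,0]],[[0,0,-0.38],[0,0,0]],[[0,0,-0.38],[0,0,0]],[[0,0,-0.38],[0,0,0]]]'
python3 -c "
from h import *
st();T2=TILT@Ro.from_rotvec([0,-np.radians(1.8),0]).as_matrix();go(pinpos(.18)+.0015*np.cross(Y,AX),T2)"
```

```text
time_s: 15.9
position: [0.4544, 0.3114, 0.0576]
tool_rot: [[-0.983, -0.186, 0.002], [-0.186, 0.983, 0.0], [-0.002, 0.0, -1.0]]
ft_force: [0.1, 0.3, 0.7]
grip_width: 0.0849
gripper_force: 0.0
time_s: 16.7
position: [0.454, 0.3121, 0.0576]
tool_rot: [[-0.982, -0.188, 0.002], [-0.188, 0.982, 0.001], [-0.002, 0.0, -1.0]]
ft_force: [-0.3, 0.0, 5.5]
grip_width: 0.0414
gripper_force: 40.6
time_s: 17.4
position: [0.4532, 0.3118, 0.2462]
tool_rot: [[-0.982, -0.187, -0.0], [-0.187, 0.982, -0.0], [0.0, -0.0, -1.0]]
ft_force: [-0.1, -0.3, -2.0]
grip_width: 0.0414
gripper_force: 42.2
17.4 [0.4532 0.3118 0.2462] F [-0.1166 -0.2808 -2.0491] T [ 0.0039  0.0537 -0.0123] w 0.04140508715300108 42.18643403304668 
z [-0.0001 -0.0001 -1.    ] q [ 22.1943  20.2719  69.4336  -0.0028  90.3007 -78.6035]
shift [-0.0369 -0.7654  0.0559] turn [-0.     -0.2045 -0.    ] | mm 384.1798864319466 deg 36.80550328358343 rows>= 8.0
```

```bash
python3 -m handwheel '[[[0,-0.09,0],[0,-0.02,0]],[[-0.01,-0.18,0],[0,-0.04,0]],[[-0.015,-0.27,0.0],[0,-0.07,0]],[[-0.02,-0.36,0.01],[0,-0.1,0]],[[-0.025,-0.45,0.02],[0,-0.13,0]],[[-0.03,-0.54,0.03],[0,-0.16,0]],[[-0.035,-0.63,0.04],[0,-0.18,0]],[[-0.037,-0.7,0.05],[0,-0.2045,0]],[[-0.037,-0.7654,0.056],[0,-0.2045,0]],[[-0.037,-0.7654,0.056],[0,-0.2045,0]]]'
python3 -m handwheel '[[[0.0003,0,0.02],[0,0,0]],[[0.001,0,0.04],[0,0,0]],[[0.0017,0,0.052],[0,0,0]],[[0.0017,0,0.052],[0,0,0]],[[0.0017,0,0.052],[0,0,0]]]'
python3 -c "
from h import *
st();chk('u1')"
```

```text
time_s: 18.4
position: [0.5429, -0.0641, 0.2161]
tool_rot: [[-0.789, -0.182, 0.586], [-0.145, 0.983, 0.11], [-0.597, 0.002, -0.803]]
ft_force: [-0.0, 0.3, -1.6]
grip_width: 0.0414
gripper_force: 42.4
time_s: 18.9
position: [0.558, -0.057, 0.1971]
tool_rot: [[-0.786, -0.189, 0.588], [-0.151, 0.982, 0.113], [-0.599, 0.0, -0.801]]
ft_force: [-0.1, -0.0, -1.7]
grip_width: 0.0419
gripper_force: 42.4
18.9 [ 0.558  -0.057   0.1971] F [-0.0755 -0.0223 -1.7376] T [-0.1026  0.557  -0.0049] w 0.041889556073069094 42.390478767774766 
z [ 0.5883  0.1132 -0.8007] q [ -30.0317   10.6113  102.3093   34.9658   43.2198 -151.7418]
TCP h 0.15432425387584134 tool off e1,e2 mm 2.193822168395098 0.28082786534282106
wrist
570 [ 1.3408 -0.2634] [-0.0567  0.2198] 0.19022695972852358
1279 [3.2203 0.0475] [-1.2118 -0.1739] 0.22106791452746805
top
187 [ 0.4901 -0.2812] [0.0995 0.1517] 0.6466781326537309
264 [2.157  0.2829] [-1.5492 -0.4374] 0.6195601647528715
side
206 [-0.111  -1.4638] [ 0.2952 -0.2192] 1.046336523432266
299 [ 1.6432 -0.8081] [-1.5687 -0.5152] 1.1076772282664529
```

```bash
python3 -m handwheel '[[[0.0021,-0.001,0],[0,0.0072,0]],[[0.0023,-0.001,0.01],[0,0.0072,0]],[[0.0026,-0.001,0.02],[0,0.0072,0]],[[0.003,-0.001,0.03],[0,0.0072,0]],[[0.0033,-0.001,0.04],[0,0.0072,0]],[[0.0037,-0.001,0.05],[0,0.0072,0]],[[0.0037,-0.001,0.05],[0,0.0072,0]],[[0.0037,-0.001,0.05],[0,0.0072,0]]]'
python3 -c "
from h import *
st();chk('u2')"
```

```text
time_s: 19.85
position: [0.5714, -0.0557, 0.1761]
tool_rot: [[-0.8, -0.187, 0.571], [-0.152, 0.982, 0.109], [-0.581, 0.0, -0.814]]
ft_force: [0.2, -0.5, -1.9]
grip_width: 0.0416
gripper_force: 42.4
19.85 [ 0.5714 -0.0557  0.1761] F [ 0.1758 -0.4947 -1.8736] T [-0.1194  0.4825  0.0527] w 0.04155369562703859 42.39888916603377 
z [ 0.5707  0.1091 -0.8139] q [ -28.3967   13.65    101.5929   34.0176   41.041  -150.5514]
TCP h 0.1292105001525433 tool off e1,e2 mm 0.9938176226224544 -0.4967792520462905
wrist
358 [ 1.2519 -0.2559] [-0.2025  0.035 ] 0.18636544986861114
1277 [ 1.3544 -0.8238] [ 0.0722 -0.1907] 0.2206550805400749
top
146 [ 0.6162 -0.3142] [-0.0797  0.1918] 0.599568261532519
222 [ 0.3875 -1.0279] [-0.2215 -0.3642] 0.5938267289854816
side
203 [-0.4069 -1.1399] [-0.3077  0.757 ] 0.9783000667779029
258 [-0.1807 -1.7994] [-0.4433 -0.8112] 1.0278851028963265
```

```bash
python3 -m handwheel '[[[0,0.0011,0],[0,0,0]],[[0.0001,0.0011,0.01],[0,0,0]],[[0.0002,0.0011,0.02],[0,0,0]],[[0.0003,0.0011,0.03],[0,0,0]],[[0.0004,0.0011,0.04],[0,0,0]],[[0.0005,0.0011,0.05],[0,0,0]],[[0.0006,0.0011,0.06],[0,0,0]],[[0.0007,0.0011,0.068],[0,0,0]],[[0.0007,0.0011,0.068],[0,0,0]]]'
python3 -m handwheel '[[[0,0,0.005],[0,0,0]],[[0.0001,0,0.01],[0,0,0]],[[0.0001,0,0.015],[0,0,0]],[[0.0002,0,0.02],[0,0,0]],[[0.0002,0,0.02],[0,0,0]]]'
python3 -c "
from h import *
st();chk('u3')"
```

```text
time_s: 20.9
position: [0.5904, -0.0514, 0.1478]
tool_rot: [[-0.8, -0.187, 0.57], [-0.152, 0.982, 0.109], [-0.581, 0.0, -0.814]]
ft_force: [0.1, -0.6, -1.9]
grip_width: 0.0413
gripper_force: 42.4
time_s: 21.4
position: [0.596, -0.0504, 0.1398]
tool_rot: [[-0.8, -0.187, 0.571], [-0.152, 0.982, 0.109], [-0.581, 0.0, -0.814]]
ft_force: [0.4, 0.0, -2.8]
grip_width: 0.0416
gripper_force: 42.4
21.4 [ 0.596  -0.0504  0.1398] F [ 0.3662  0.0335 -2.827 ] T [-0.1234  0.5334 -0.0034] w 0.04163358595881626 42.41179868746258 
z [ 0.5706  0.1091 -0.814 ] q [ -26.1707   18.7834  101.4326   36.6422   35.8476 -152.5756]
TCP h 0.0850739764734711 tool off e1,e2 mm 0.9013953422181119 0.11540220783833378
wrist
594 [-5.6423  0.7229] [0.189  1.3295] 0.8836885799679599
1273 [ 1.1708 -0.2165] [ 0.1288 -0.2105] 0.21756348122465177
top
7 [4.6629 3.7126] [ 1.4789 -6.5099] 0.313636457946483
200 [ 0.3232 -0.4698] [-0.3776  0.2101] 0.6076383533436599
side
146 [1.9088 3.2005] [6.0689 1.482 ] 1.7490174337518873
230 [-0.2029 -1.53  ] [-0.0191 -0.6334] 1.197949591840979
```

It has passed the lip depth freely. I'll continue to the collar.

```bash
python3 -m handwheel '[[[0.0001,0,0.008],[0,0,0]],[[0.0001,0,0.016],[0,0,0]],[[0.0002,0,0.024],[0,0,0]],[[0.0003,0,0.032],[0,0,0]],[[0.0004,0,0.04],[0,0,0]],[[0.0004,0,0.046],[0,0,0]],[[0.0004,0,0.046],[0,0,0]],[[0.0004,0,0.046],[0,0,0]]]'
python3 -m handwheel '[[[0,0,0.002],[0,0,0]],[[0,0,0.004],[0,0,0]],[[0,0,0.004],[0,0,0]],[[0,0,0.004],[0,0,0]]]'
python3 -c "
from h import *
print((np.array(observe()['position'])-COL)@AX);print(observe()['ft_force']@AX)"
```

```text
time_s: 22.35
position: [0.609, -0.048, 0.1213]
tool_rot: [[-0.799, -0.187, 0.571], [-0.152, 0.982, 0.109], [-0.581, 0.0, -0.814]]
ft_force: [0.2, 0.5, -2.5]
grip_width: 0.0417
gripper_force: 42.4
time_s: 22.75
position: [0.6101, -0.0478, 0.1197]
tool_rot: [[-0.799, -0.187, 0.571], [-0.152, 0.982, 0.109], [-0.581, -0.0, -0.814]]
ft_force: [0.1, -0.2, -2.9]
grip_width: 0.0415
gripper_force: 42.4
0.060058738780794055
-2.366605838297228
```

```bash
python3 -m handwheel '[[[0,0,0.002],[0,0,0]],[[0,0,0.004],[0,0,0]],[[0,0,0.004],[0,0,0]],[[0,0,0.004],[0,0,0]]]'
python3 -m handwheel '[[[0,0,0.002],[0,0,0]],[[0,0,0.002],[0,0,0]],[[0,0,0.002],[0,0,0]]]'
python3 -c "
from h import *
print((np.array(observe()['position'])-COL)@AX);print(observe()['ft_force']@AX)"
```

```text
time_s: 23.15
position: [0.6113, -0.0476, 0.1182]
tool_rot: [[-0.799, -0.187, 0.571], [-0.152, 0.982, 0.109], [-0.581, -0.0, -0.814]]
ft_force: [-0.5, -0.7, -0.2]
grip_width: 0.0415
gripper_force: 42.6
time_s: 23.45
position: [0.6116, -0.0475, 0.1182]
tool_rot: [[-0.799, -0.187, 0.572], [-0.153, 0.982, 0.109], [-0.582, -0.001, -0.813]]
ft_force: [-10.0, -1.1, 10.8]
grip_width: 0.0417
gripper_force: 44.0
0.057960304370934086
14.616686572334961
```

It is fully home: contact at h = 0.058, the predicted value. Next I'll withdraw it.

```bash
python3 -m handwheel '[[[0,0,-0.008],[0,0,0]],[[-0.0002,0,-0.03],[0,0,0]],[[-0.0005,0,-0.056],[0,0,0]],[[-0.0008,0,-0.084],[0,0,0]],[[-0.001,0,-0.112],[0,0,0]],[[-0.0013,0,-0.14],[0,0,0]],[[-0.0016,0,-0.17],[0,0,0]],[[-0.0019,0,-0.2],[0,0,0]],[[-0.0022,0,-0.24],[0,0,0]],[[-0.0024,0,-0.27],[0,0,0]]]'
python3 -c "
from h import *
st();go([.45,-.2837,.2])"
```

```text
time_s: 24.45
position: [0.5348, -0.0622, 0.2294]
tool_rot: [[-0.799, -0.187, 0.571], [-0.153, 0.982, 0.108], [-0.582, -0.001, -0.813]]
ft_force: [0.0, -0.9, -1.7]
grip_width: 0.0416
gripper_force: 42.4
24.45 [ 0.5348 -0.0622  0.2294] F [ 0.0245 -0.8684 -1.7243] T [-0.1019  0.4903  0.0084] w 0.04164140896655305 42.44939074966169 
z [ 0.5715  0.108  -0.8135] q [ -31.9744    6.3064  100.7803   31.1616   49.6314 -148.3571]
shift [ 0.2373 -0.4035 -0.097 ] turn [-0.0003  0.1976 -0.    ] | mm 239.01397538077245 deg 35.56152146366897 rows>= 5.0
```

```bash
python3 -m handwheel '[[[0.04,-0.06,-0.02],[0,0.03,0]],[[0.08,-0.12,-0.04],[0,0.06,0]],[[0.12,-0.18,-0.06],[0,0.09,0]],[[0.16,-0.25,-0.08],[0,0.12,0]],[[0.2,-0.32,-0.09],[0,0.15,0]],[[0.22,-0.37,-0.097],[0,0.18,0]],[[0.2373,-0.4035,-0.097],[0,0.1976,0]],[[0.2373,-0.4035,-0.097],[0,0.1976,0]],[[0.2373,-0.4035,-0.097],[0,0.1976,0]],[[0.2373,-0.4035,-0.097],[0,0.1976,0]]]'
python3 -c "
from h import *
st();look('v1');s=observe();tc=np.array(s['position'])
print(tc);fit(np.load('v1_wrist.npz')['X'],tc,np.array([0,0,1.]),.022,-.052,-.012,-1)
go([.45,-.2837,.0725])
" 2>/dev/null
```

```text
time_s: 25.45
position: [0.4507, -0.2827, 0.199]
tool_rot: [[-0.982, -0.187, 0.001], [-0.187, 0.982, -0.0], [-0.001, -0.0, -1.0]]
ft_force: [-0.5, 0.7, -1.5]
grip_width: 0.0418
gripper_force: 42.4
25.45 [ 0.4507 -0.2827  0.199 ] F [-0.5021  0.6946 -1.5169] T [ 0.0185 -0.0211 -0.0408] w 0.041757227620270475 42.39075096233137 
z [ 0.0006 -0.0002 -1.    ] q [ -44.8689   20.1247   77.5437    0.0171   82.2977 -145.668 ]
[ 0.4508 -0.283   0.1989]
1238 [ 0.9218 -0.3178] [ 0.1888 -0.153 ] 0.22434930908889245
shift [ 0.002  -0.001   0.2528] turn [-0.0002  0.0001  0.    ] | mm 126.4180708436131 deg 0.0351520048698444 rows>= 3.0
```

```bash
python3 -m handwheel '[[[0.001,-0.001,0.05],[0,0,0]],[[0.002,-0.001,0.11],[0,0,0]],[[0.002,-0.001,0.17],[0,0,0]],[[0.002,-0.001,0.22],[0,0,0]],[[0.002,-0.001,0.24],[0,0,0]],[[0.002,-0.001,0.25],[0,0,0]],[[0.002,-0.001,0.25],[0,0,0]],[[0.002,-0.001,0.25],[0,0,0]]]'
python3 -m handwheel '[[[0,0,0.002],[0,0,0]],[[0,0,0.004],[0,0,0]],[[0,0,0.006],[0,0,0]],[[0,0,0.006],[0,0,0]]]'
```

```text
time_s: 26.4
position: [0.4505, -0.2847, 0.0745]
tool_rot: [[-0.982, -0.187, 0.001], [-0.187, 0.982, -0.002], [-0.001, -0.002, -1.0]]
ft_force: [-0.0, 0.4, -1.8]
grip_width: 0.0413
gripper_force: 42.4
time_s: 26.8
position: [0.45, -0.2842, 0.0703]
tool_rot: [[-0.982, -0.187, -0.001], [-0.187, 0.982, -0.0], [0.001, 0.0, -1.0]]
ft_force: [-0.2, -0.8, -2.6]
grip_width: 0.0417
gripper_force: 42.4
```

```bash
python3 -m handwheel '[[[0,0,0.001],[0,0,0]],[[0,0,0.002],[0,0,0]],[[0,0,0.002],[0,0,0]]]'
```

```text
time_s: 27.1
position: [0.4501, -0.2843, 0.0697]
tool_rot: [[-0.982, -0.187, -0.0], [-0.187, 0.982, -0.0], [0.0, -0.0, -1.0]]
ft_force: [-1.0, 1.4, 2.2]
grip_width: 0.0414
gripper_force: 42.9
```

Touchdown. I'll release, retreat and verify.

```bash
python3 -m handwheel '[[[0,0,0],[0,0,0]],[[0,0,0],[0,0,0]],[[0,0,0],[0,0,0]],[[0,0,0],[0,0,0]],[[0,0,0],[0,0,0]],[[0,0,0],[0,0,0]]]' 1
python3 -m handwheel '[[[0,0,-0.04],[0,0,0]],[[0,0,-0.08],[0,0,0]],[[0,0,-0.14],[0,0,0]],[[0,0,-0.22],[0,0,0]],[[0,0,-0.3],[0,0,0]],[[0,0,-0.36],[0,0,0]],[[0,0,-0.36],[0,0,0]],[[0,0,-0.36],[0,0,0]]]'
python3 -m handwheel '[[[0.05,0.1,0],[0,0,0]],[[0.1,0.2,0],[0,0,0]],[[0.15,0.3,0],[0,0,0]],[[0.15,0.4,0],[0,0,0]],[[0.15,0.5,0],[0,0,0]],[[0.15,0.5,0],[0,0,0]],[[0.15,0.5,0],[0,0,0]]]'
python3 - <<'E'
from h import *
look('f');st()
for n in ['top','side']:
    Q=np.load(f'f_{n}.npz')['X'].reshape(-1,3);Q=Q[np.isfinite(Q[:,2])]
    for c,z in [((.45,-.284),.112),((.614,-.337),.104)]:
        T=Q[(abs(Q[:,2]-z)<.006)&(np.hypot(Q[:,0]-c[0],Q[:,1]-c[1])<.04)];print(n,len(T),(T.min(0)+T.max(0))/2 if len(T) else '',np.ptp(T,0) if len(T) else '')
E
```

```text
time_s: 27.7
position: [0.45, -0.2842, 0.0693]
tool_rot: [[-0.982, -0.187, -0.001], [-0.187, 0.982, -0.0], [0.001, 0.0, -1.0]]
ft_force: [-0.4, -0.3, -0.4]
grip_width: 0.0855
gripper_force: 0.0
time_s: 28.5
position: [0.45, -0.2841, 0.2492]
tool_rot: [[-0.982, -0.187, -0.0], [-0.187, 0.982, -0.0], [0.0, -0.0, -1.0]]
ft_force: [-0.1, -0.5, -0.4]
grip_width: 0.0857
gripper_force: 0.0
time_s: 29.2
position: [0.3285, -0.0507, 0.2485]
tool_rot: [[-0.982, -0.19, -0.002], [-0.19, 0.982, 0.001], [0.002, 0.001, -1.0]]
ft_force: [0.4, -0.2, -0.3]
grip_width: 0.0853
gripper_force: 0.0
29.35 [ 0.3298 -0.0532  0.2488] F [ 0.8269  0.2712 -0.1488] T [0.0049 0.0279 0.009 ] w 0.08537916055226208 0.0 
z [-0.0018  0.0004 -1.    ] q [ -29.7343   -2.9878   97.6571   -0.0349   85.4328 -130.5075]
top 230 [ 0.451  -0.2848  0.1116] [0.041  0.0447 0.011 ]
top 220 [ 0.6149 -0.3382  0.1041] [0.0422 0.0431 0.0112]
side 177 [ 0.4495 -0.2835  0.1109] [0.0433 0.0451 0.0095]
side 159 [ 0.6135 -0.3378  0.1025] [0.0442 0.0458 0.009 ]
```

View pics/f_top.png

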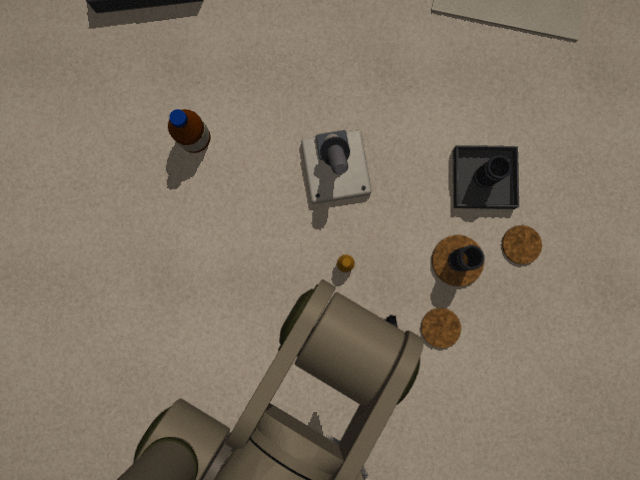

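The top view shows one sleeve upright on the large cork disc (467,258), the other upright in the tray (492,170), and the bottle and objective unmoved.

```bash
python3 -m handwheel '[[[0,0,0],[0,0,0]],[[0,0,0],[0,0,0]],[[0,0,0],[0,0,0]]]' >/dev/null; python3 -c "
from rig import *
print(close_job())"
```

```text
the job is handed in; nothing more can be done
None
```

Both sleeves were tested one after the other: the one that went fully home stands upright on the large cork stand, the one that stopped 33 mm short stands upright in the grey tray, and the job was handed in at about 30 s with the bottle and objective unmoved.

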